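# Screw the hose tail into the filling pump's inlet

### The job

Screw the loose hose tail (the upright fitting with the wide flange, a hexagon and a ribbed tail on top) into the threaded inlet on top of the filling pump. Turn it clockwise until you feel the seal ring under its flange bite and the turning get heavier, give it a further eighth of a turn from there, stop and let go. Use a light hand, so that the thread is never forced nor the seal crushed, and leave the other things on the bench where they are.

Things in the scene. Friction and masses are not known exactly. Their poses are not given: they have to be found in the camera images.
- tail: Grey hose tail, 79 mm tall, upright on its spigot; origin: centre of the foot. From the foot: spigot dia 34 to z=22; flange dia 63, z 22-27; hexagon 36 mm across flats, z 27-49 (grip it), flats face +x and every 60 deg; ribbed tail dia 26, z 49-79. Two-start right-hand thread on the spigot, dia 43, lower ends at +x and -x, 6.5 mm above the foot, rising 90 deg counter-clockwise. 0.1-0.2 kg.
- pump: Electric transfer pump, fixed: base plate 310 x 130 mm, blue motor lying to +x, 120 mm high, metal head with the threaded inlet port, held in a bolted split clamp, facing up. Origin: on the bench under the port's axis. Contact force of tail on pump above 35 N counts as forcing; an eighth of a turn past the bite loads it with about 8.5 N.
- port (a point): Point on the port's axis at its metal rim, 100 mm above the bench; axes as the pump. Outside dia 66, bore 46, chamfered mouth 50. Two-start right-hand thread, 16 mm a turn, 1.6 mm axial play; ridges 3.2 mm thick, inside dia 37.6, begin 3 mm below the rim at +x and -x and run down clockwise 198 deg. The tail drops in with its thread's lower ends 5-65 deg counter-clockwise of these beginnings.
- seal_mid (a point): Point on the port's axis 4 mm above the rim, in a white springy ring (dia 50-61) standing 3.2-7 mm proud of it, differing each time. Tail dropped in mid-start: flange 9 mm above the rim. The flange first lies on the seal while the thread's play closes; the bite, when the thread draws it down (0.1 N m and rising), comes 50-140 deg past the ridges' beginnings. Seal: 4 N at once, then 3 N per mm.
- plug: Grey blanking plug, not wanted: dia 54 flange and 30 mm hexagon, 38 mm tall; origin under its centre
- nozzle: Grey conical filling nozzle, not wanted: foot dia 42, 100 mm tall; origin under its centre
- bottle_a: Amber bottle with white cap, dia 62, 158 mm tall; origin under its centre
- bottle_b: Amber bottle with white cap, dia 62, 158 mm tall; origin under its centre
- bottle_c: Amber bottle with white cap, dia 62, 158 mm tall; origin under its centre
- cup: Steel cup, dia 70, 70 mm tall; origin under its centre
- spanner: Steel spanner 190 mm long, lying flat along its own x

How it is judged (in metres and radians):
On the way:
1. the tail's spigot is in the port, upright and started in the thread (horizontal distance between tail and port below 0.004 m and z of tail in the frame of pump below 0.0895 m and angle between tail's own z axis and vertical below 0.1 rad), for 0.2 s.
At the end, for the whole second after the job is handed in: the tail stands upright in the port, let go and at rest, screwed down on the seal about an eighth of a turn past the bite (within some 22 degrees either way): the thread holds it down on the seal with 6.0 to 11.4 N (contact force between tail and pump between 6 and 11.4 N and horizontal distance between tail and port below 0.003 m and z of tail in the frame of pump below 0.086 m and angle between tail's own z axis and vertical below 0.06 rad and linear speed of tail below 0.01 m/s); the robot touches nothing.
It fails at once if the thread is forced or the seal crushed: over 35 N between tail and pump (contact force between tail and pump above 35 N).
It fails at once if another thing on the bench is pushed more than 30 mm from its place (distance of any of plug, nozzle, bottle_a, bottle_b, bottle_c, cup, spanner from where it was at the start of the episode above 0.03 m).
It also fails if it takes over 64 s, if anything falls off the work surface, if the arm or the gripper's body presses on something with over 40 N, if the wrist force passes 120 N, or if a joint passes its speed limit or range.

### The arm

A 6-joint arm with a two-finger parallel gripper is mounted at the origin on the work surface. World frame = base frame: x ahead of the robot, y to its left, z up, the work surface at z = 0. Lengths are in m, angles in degrees, forces in N, time in s.
With the tool pointing down it reaches from about 0.4 to 0.825 m from the base axis. Payload 7 kg.
Tool frame: the origin (TCP) lies midway between the tips of the shut fingers; the grasp point (between the pads) lies 19 mm behind it; z points along the fingers, y is the line along which they close (so a half turn about z gives the same grasp; the last joint's range is limited). The gripper opens to 88 mm and grips with 3 to 60 N. Pads are 19 mm wide; open, the fingers measure 130 mm over their backs; the gripper's body (78 mm by 193 mm) begins 47 mm behind the grasp point.
Start: joints at [82.741, 20.546, 0.682, 0, -70.136, -16.507], TCP at [0.272, 0.618, 0.227] pointing down, gripper open.
Joint ranges: [-176.03, 176.03], [-82.01, 121.73], [-58.28, 71.71], [-173.87, 95.51], [-174.79, -0.11], [-173.66, 173.66]. Speed limits (degrees/s): [136.94, 136.94, 172.46, 180, 180, 180].

### API

Orientations are given as a 3x3 rotation matrix whose columns are the frame's x, y, z axes.
In Python, from rig import robot gives the robot as it stands. Calls block until the motion is done:
- robot.goto(position, orientation): joint-space move of the TCP to a pose.
- robot.servo_line(position, ori=None, speed=0.15): straight line of the TCP; ori=None keeps the orientation; speed is the mean speed in m/s.
- robot.movej(angles): joint-space move.
- robot.move_gripper(opening): opening from 0.0 (shut) to 1.0 (fully open); the grip force is fixed at half the most; returns when the fingers have stopped.
- robot.dwell(seconds).
- robot.ik(position, orientation): joint angles nearest the present ones, or None.
- robot.grab_frame(name): name is "scene" or "side" or "wrist"; returns (picture, depth): 420x560x3 uint8, red, green, blue; 420x560 float32, m along the optical axis (not along the pixel's ray), 0 where there is no reading.
- robot.camera_info(name): a dict with "vfov" (degrees; the focal length in pixels is half the picture's height over the tangent of half this angle, whatever the lens; pixels are square), "cx", "cy" (the principal point, pixels), "k1" (the pictures are not rectified: a ray, as slopes to the right and down, at radius r is drawn at 1 + k1 r^2 times it, then the intrinsics apply), "view" (4x4, takes a point from world to camera coordinates); the wrist camera has in their place "T_tool_cam" (4x4, takes a point from camera to tool coordinates, whose origin is the TCP and whose axes are the flange's). Camera axes: x right, y down, z forward; pixel columns grow to the right and rows downward; lengths in m; the calibration is good to about 2 mm. A picture is of the moment at which its call begins: read the wrist's pose just before it. camera_info takes no time and is no camera call.
A pose or a line that the arm cannot do raises robot.Unreachable and nothing moves.
- robot.job_done(): hands the job in; it is judged then, once.
Readings, each from a call of its own:
- robot.read_t(): time.
- robot.read_qpos(): joint angles.
- robot.read_qvel(): joint speeds.
- robot.read_effort(): joint torques, N m.
- robot.read_position(): TCP position.
- robot.read_tcp_rot(): TCP orientation.
- robot.read_force(): force on the tool from outside, world axes, zero at the start.
- robot.read_ft_torque(): the same for the moment, N m.
- robot.read_grip_width(): opening from 0.0 (shut) to 1.0 (fully open).
- robot.read_finger_force(): force on a finger pad.
Only numpy, scipy, OpenCV 4.12 (cv2) and the standard library are available. Lean on these libraries where they do the work, as an engineer would, in place of code of your own. Each camera call takes 0.05 s, during which the arm holds its last target. There are 200 camera calls.

## Working session

There is one attempt and no reset: what is moved stays moved. The work goes in short steps, each a Python script; the robot and the scene stay as the last script left them, time stands still between calls to the robot, and variables do not carry over. Pictures are saved under pics/ and viewed, at most 10 in all, crops included, and the job is handed in when it is done.

```bash
ls; mkdir -p pics; python3 - <<'E'
from rig import robot
import cv2,numpy as np
ims=[]
for n in ["scene","side","wrist"]:
    p,d=robot.grab_frame(n); cv2.imwrite(f"pics/{n}0.png",p[:,:,::-1]); np.savez(f"{n}0.npz",p=p,d=d)
    c=robot.camera_info(n); print(n,{k:(np.round(v,4).tolist() if hasattr(v,'__len__') else v) for k,v in c.items()}, (d>0).mean())
print(robot.read_position(),robot.read_tcp_rot(),robot.read_t(),robot.read_grip_width())
E
```

```text
pics
scene {'vfov': 50.00749128696557, 'cx': 279.55358319580915, 'cy': 213.83062036184063, 'k1': -0.0192768290151578, 'view': [[0.6873, 0.7261, -0.021, -0.3703], [0.4143, -0.4155, -0.8098, -0.1397], [-0.5967, 0.5478, -0.5864, 1.5213], [0.0, 0.0, 0.0, 1.0]]} 0.9958715986394557
side {'vfov': 43.49788391834327, 'cx': 277.1617899581699, 'cy': 208.01357207984412, 'k1': -0.051495435878455315, 'view': [[0.7626, -0.6468, 0.0048, -0.3919], [-0.3126, -0.375, -0.8727, 0.2293], [0.5663, 0.6641, -0.4882, 1.1028], [0.0, 0.0, 0.0, 1.0]]} 0.9961224489795918
wrist {'vfov': 63.41694651268377, 'cx': 284.9107595932037, 'cy': 209.68162452243538, 'k1': 0.0029332468301014186, 'T_tool_cam': [[0.0006, -0.9599, -0.2802, 0.0772], [1.0, 0.0005, 0.0003, 0.0001], [-0.0001, -0.2802, 0.9599, -0.1591], [0.0, 0.0, 0.0, 1.0]]} 0.9961054421768708
[0.27189508 0.61742577 0.22584051] [[ 9.15190385e-01 -4.03021609e-01 -3.75607760e-04]
 [-4.03021762e-01 -9.15189622e-01 -1.18950411e-03]
 [ 1.35643538e-04  1.24000083e-03 -9.99999222e-01]] 0.15 0.998160019878321
```

View pics/scene0.png

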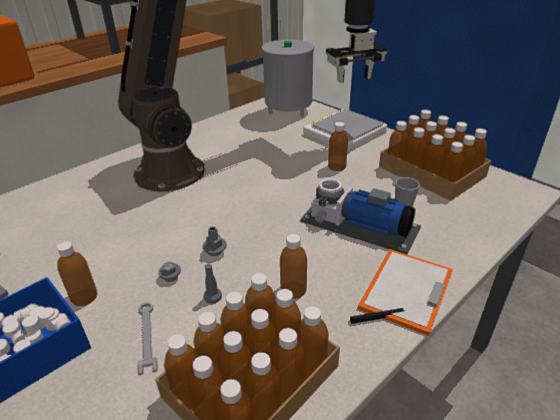

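View pics/side0.png

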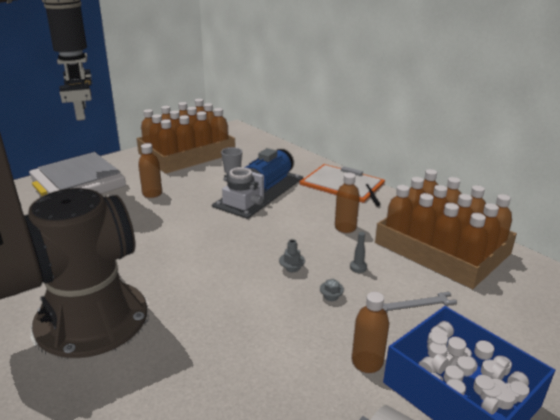

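The scene view shows the tail at about (213,241), the port ring at (329,188), plug at (169,270) and nozzle at (211,283). The side view shows the tail at about (292,257) and the port at (238,177). Next I get coarse positions from depth and take wrist looks.

```bash
cat > h.py <<'E'
import numpy as np, cv2
from rig import robot
def K(c):
    f=210/np.tan(np.radians(c["vfov"])/2); return np.array([[f,0,c["cx"]],[0,f,c["cy"]],[0,0,1.]])
def pose(name):            # camera-to-world, intrinsics; read just before the picture
    c=robot.camera_info(name)
    if name!="wrist": return np.linalg.inv(np.array(c["view"])),K(c),c["k1"]
    T=np.eye(4);T[:3,:3]=robot.read_tcp_rot();T[:3,3]=robot.read_position()
    return T@np.array(c["T_tool_cam"]),K(c),c["k1"]
def slopes(P,px):
    return cv2.undistortPoints(np.array(px,float).reshape(-1,1,2),P[1],np.array([P[2],0,0,0.]))[:,0]
def rays(P,px):
    s=slopes(P,px); return P[0][:3,3],np.c_[s,np.ones(len(s))]@P[0][:3,:3].T
def onplane(P,px,z):
    o,d=rays(P,px); return o+d*((z-o[2])/d[:,2])[:,None]
def cross(Ps,pxs):         # point nearest to several rays, residual
    A=np.zeros((3,3));b=np.zeros(3);L=[]
    for P,px in zip(Ps,pxs):
        o,d=rays(P,[px]);d=d[0]/np.linalg.norm(d[0]);M=np.eye(3)-np.outer(d,d);A+=M;b+=M@o;L.append((o,M))
    x=np.linalg.solve(A,b); return x,[np.linalg.norm(M@(x-o)) for o,M in L]
def project(P,X):
    X=np.atleast_2d(X);T=np.linalg.inv(P[0])
    return cv2.projectPoints(X.astype(float),cv2.Rodrigues(T[:3,:3])[0],T[:3,3],P[1],np.array([P[2],0,0,0.]))[0][:,0]
def cloud(P,d):
    v,u=np.mgrid[:420,:560]; s=slopes(P,np.c_[u.ravel(),v.ravel()])
    X=np.c_[s,np.ones(len(s))]*d.ravel()[:,None]
    return (X@P[0][:3,:3].T+P[0][:3,3]).reshape(420,560,3)
def down(deg):             # tool down, tool y (closing line) at angle deg in world
    a=np.radians(deg);y=np.array([np.cos(a),np.sin(a),0]);z=np.array([0,0,-1.]);return np.c_[np.cross(y,z),y,z]
E
python3 - <<'E'
from h import *
for n,pts in [("scene",dict(tail=(213,241),tailtop=(212,229),port=(329,185),motor=(378,212),plug=(169,270),noz=(210,270),bot=(293,240),bot2=(339,128),cup=(407,182))),("side",dict(tail=(292,257),tailtop=(292,243),port=(239,175),motor=(272,168),plug=(332,289),noz=(360,240),bot=(349,178)))]:
    P=pose(n); C=cloud(P,np.load(n+"0.npz")["d"])
    for k,(u,v) in pts.items(): print(n,k,C[v,u].round(3))
    if n=="scene":
        im=np.load("scene0.npz")["p"].astype(int); m=(im[...,2]>im[...,0]+40)&(C[...,2]>.03)&(abs(C[...,0]-.5)<.3)&(abs(C[...,1]-.1)<.5)
        q=C[m];print("blue",len(q),q.mean(0),cv2.fitLine(q[:,:2].astype(np.float32),cv2.DIST_L2,0,.01,.01).ravel())
        hs=(C[...,2]>.095)&(C[...,2]<.13)&(np.abs(C[...,0]-C[185,329,0])<.06)&(np.abs(C[...,1]-C[185,329,1])<.06)
        print("ring",C[hs].mean(0),C[hs].min(0),C[hs].max(0))
E
```

```text
scene tail [ 0.452 -0.149  0.05 ]
scene tailtop [ 0.447 -0.144  0.083]
scene port [0.525 0.208 0.09 ]
scene motor [0.696 0.206 0.084]
scene plug [ 0.454 -0.282  0.039]
scene noz [ 0.571 -0.24   0.089]
scene bot [ 0.688 -0.097  0.16 ]
scene bot2 [0.384 0.411 0.15 ]
scene cup [0.644 0.424 0.056]
blue 1644 [0.68267648 0.20553728 0.07524436] [0.94857633 0.31654844 0.6826765  0.20553727]
ring [0.54297937 0.18950075 0.1027352 ] [0.50889725 0.15720863 0.09510507] [0.57506006 0.22224504 0.11004735]
side tail [ 0.431 -0.151  0.043]
side tailtop [ 0.436 -0.145  0.076]
side port [0.553 0.217 0.081]
side motor [0.658 0.194 0.08 ]
side plug [ 0.428 -0.285  0.03 ]
side noz [ 0.559 -0.243  0.082]
side bot [ 0.669 -0.099  0.153]
```

```bash
cat >> h.py <<'E'
def lookpose(target,el,az,dist,roll=180):  # camera at azimuth az (deg), elevation el from target
    e,a=np.radians([el,az]); z=-np.array([np.cos(e)*np.cos(a),np.cos(e)*np.sin(a),np.sin(e)])
    x=np.cross(z,[0,0,1.]);x/=np.linalg.norm(x); R=np.c_[x,np.cross(z,x),z]
    if roll==180: R=R@np.diag([-1,-1,1.])
    C=np.eye(4);C[:3,:3]=R;C[:3,3]=np.array(target)-dist*z
    T=C@np.linalg.inv(np.array(robot.camera_info("wrist")["T_tool_cam"]))
    U,_,V=np.linalg.svd(T[:3,:3]);return T[:3,3],U@V
def snap(tag):
    robot.dwell(.1);P=pose("wrist");p,d=robot.grab_frame("wrist")
    np.savez(tag+".npz",p=p,d=d,T=P[0],K=P[1],k=P[2]);cv2.imwrite(f"pics/{tag}.png",p[::-1,::-1,::-1])
def load(tag):
    z=np.load(tag+".npz");return z["p"],z["d"],(z["T"],z["K"],float(z["k"]))
E
python3 - <<'E'
from h import *
for nm,t,el in [("tail",(.44,-.147,.03),42),("port",(.543,.19,.1),62)]:
    for az in range(-180,180,20):
        q=robot.ik(*lookpose(t,el,az,.27)); print(nm,az,None if q is None else np.round(q).astype(int).tolist())
E
```

```text
tail -180 None
tail -160 [-19, -4, -40, -36, -34, -25]
tail -140 [-29, 5, -29, -39, -51, 3]
tail -120 [-30, 12, -21, -36, -62, 19]
tail -100 [-28, 19, -13, -32, -72, 32]
tail -80 [-23, 24, -7, -27, -79, 43]
tail -60 [-17, 28, -2, -21, -85, 54]
tail -40 [-11, 30, 0, -15, -88, 65]
tail -20 [-4, 31, -1, -9, -88, 76]
tail 0 [4, 31, -5, -2, -86, 87]
tail 20 [11, 29, -12, 5, -81, 97]
tail 40 [19, 25, -21, 12, -74, 105]
tail 60 [26, 20, -32, 19, -66, 112]
tail 80 [32, 14, -44, 28, -58, 118]
tail 100 [35, 6, -57, 39, -49, 123]
tail 120 None
tail 140 None
tail 160 None
port -180 [46, 4, -30, 11, -48, -143]
port -160 [43, 4, -29, 6, -47, -116]
port -140 [38, 4, -25, 0, -49, -88]
port -120 [34, 6, -21, -6, -53, -61]
port -100 [31, 9, -16, -10, -58, -36]
port -80 [29, 12, -11, -12, -64, -14]
port -60 [28, 15, -7, -13, -69, 6]
port -40 [29, 18, -4, -11, -73, 25]
port -20 [31, 20, -1, -9, -76, 42]
port 0 [33, 21, -1, -7, -78, 59]
port 20 [36, 21, -1, -3, -78, 75]
port 40 [39, 21, -4, 0, -77, 91]
port 60 [42, 20, -7, 4, -75, 107]
port 80 [45, 18, -12, 7, -71, 122]
port 100 [47, 15, -17, 10, -66, 138]
port 120 [48, 12, -22, 13, -61, 155]
port 140 [49, 9, -26, 14, -56, 173]
port 160 [48, 6, -29, 14, -51, -166]
```

```bash
python3 - <<'E'
from h import *
for tag,t,el,az in [("p1",(.543,.19,.1),62,-20),("p2",(.543,.19,.1),62,-100),("t1",(.44,-.147,.03),42,60),(0,(.44,-.147,.15),62,0),("t2",(.44,-.147,.03),42,-100)]:
    pos,R=lookpose(t,el,az,.27); robot.goto(pos,R); print(tag,np.round(pos,3),robot.read_t())
    if tag: snap(tag)
a=np.vstack([np.hstack([cv2.imread(f"pics/{x}.png") for x in r]) for r in (("p1","p2"),("t1","t2"))])
cv2.imwrite("pics/m1.png",cv2.resize(a,(800,600),interpolation=cv2.INTER_AREA))
E
```

```text
p1 [0.561 0.184 0.198] 2.05
p2 [0.54  0.171 0.198] 3.4333
t1 [ 0.467 -0.102  0.115] 5.7917
0 [ 0.461 -0.145  0.248] 6.575
t2 [ 0.432 -0.198  0.116] 7.4667
```

View pics/m1.png

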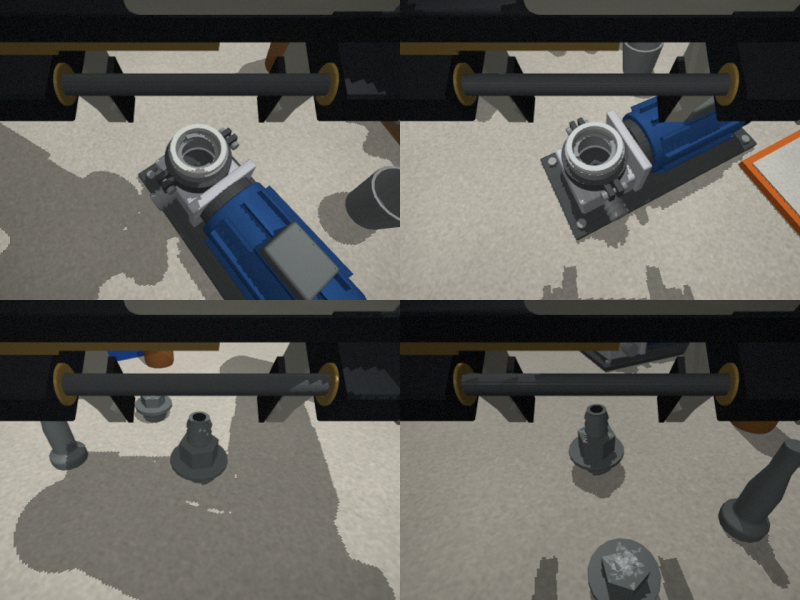

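```bash
python3 - <<'E'
import cv2,numpy as np
a=[]
for t,(u,v) in (("p1",(279,207)),("p2",(272,210)),("t1",(278,218)),("t2",(274,208))):
    im=cv2.imread(f"pics/{t}.png"); c=cv2.resize(im[v-50:v+50,u-66:u+67],(399,300),interpolation=cv2.INTER_CUBIC)
    if t[0]=="t": c=cv2.convertScaleAbs(c,alpha=1.8,beta=10)
    a.append(c)
cv2.imwrite("pics/m2.png",np.vstack([np.hstack(a[:2]),np.hstack(a[2:])]))
E
```

```text
(no output)
```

View pics/m2.png

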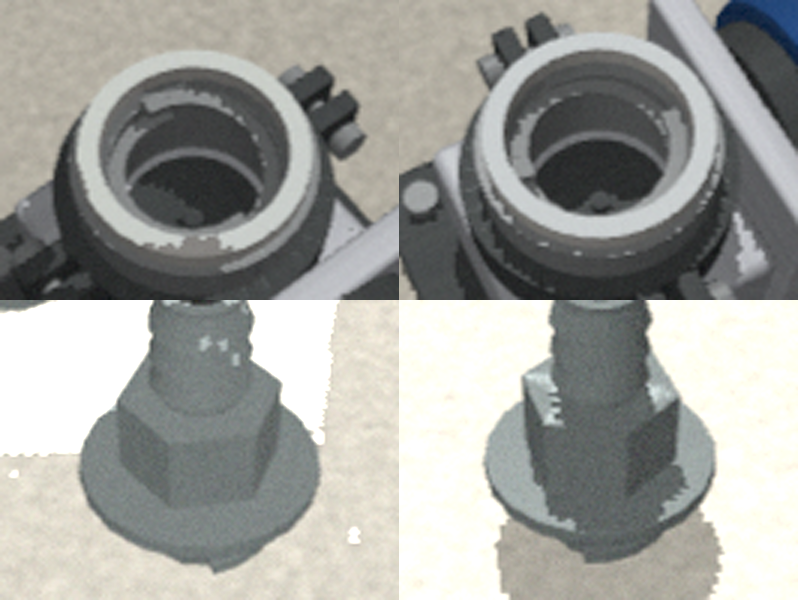

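Top: port with white ring, ridge starts visible at the bore wall. Bottom: tail with hexagon; spigot thread is barely visible under the flange, so I'll take lower looks.

```bash
python3 - <<'E'
from h import *
t=(.44,-.147,.02)
for el in (12,20,27):
    for roll in (180,0):
        print(el,roll,[(az,np.round(lookpose(t,el,az,.27,roll)[0],2)[2]) for az in range(-180,180,15) if robot.ik(*lookpose(t,el,az,.27,roll)) is not None])
E
```

```text
12 180 [(-180, np.float64(0.07)), (-165, np.float64(0.07)), (-150, np.float64(0.07)), (-135, np.float64(0.07)), (-120, np.float64(0.07)), (-105, np.float64(0.07)), (-90, np.float64(0.07)), (-75, np.float64(0.07)), (-60, np.float64(0.07)), (-45, np.float64(0.07)), (-30, np.float64(0.07)), (-15, np.float64(0.07)), (0, np.float64(0.07)), (15, np.float64(0.07)), (30, np.float64(0.07)), (45, np.float64(0.07)), (60, np.float64(0.07)), (75, np.float64(0.07)), (90, np.float64(0.07))]
12 0 [(-180, np.float64(0.01)), (-165, np.float64(0.01)), (-150, np.float64(0.01)), (-135, np.float64(0.01)), (-120, np.float64(0.01)), (-105, np.float64(0.01)), (-90, np.float64(0.01)), (-75, np.float64(0.01)), (-60, np.float64(0.01)), (-45, np.float64(0.01)), (-30, np.float64(0.01)), (-15, np.float64(0.01)), (0, np.float64(0.01)), (15, np.float64(0.01)), (30, np.float64(0.01)), (45, np.float64(0.01)), (60, np.float64(0.01)), (75, np.float64(0.01)), (90, np.float64(0.01)), (105, np.float64(0.01)), (165, np.float64(0.01))]
20 180 [(-180, np.float64(0.08)), (-165, np.float64(0.08)), (-150, np.float64(0.08)), (-13
[... 1154 characters left out ...]
9)), (-15, np.float64(0.09)), (0, np.float64(0.09)), (15, np.float64(0.09)), (30, np.float64(0.09)), (45, np.float64(0.09)), (60, np.float64(0.09)), (75, np.float64(0.09)), (90, np.float64(0.09)), (150, np.float64(0.09))]
27 0 [(-180, np.float64(0.04)), (-165, np.float64(0.04)), (-150, np.float64(0.04)), (-135, np.float64(0.04)), (-120, np.float64(0.04)), (-105, np.float64(0.04)), (-90, np.float64(0.04)), (-75, np.float64(0.04)), (-60, np.float64(0.04)), (-45, np.float64(0.04)), (-30, np.float64(0.04)), (-15, np.float64(0.04)), (0, np.float64(0.04)), (15, np.float64(0.04)), (30, np.float64(0.04)), (45, np.float64(0.04)), (60, np.float64(0.04)), (75, np.float64(0.04)), (90, np.float64(0.04))]
```

```bash
python3 - <<'E'
from h import *
for tag,t,el,az in [(0,(.44,-.147,.15),62,0),("t3",(.44,-.147,.02),22,75)]:
    pos,R=lookpose(t,el,az,.27); robot.goto(pos,R); print(tag,np.round(pos,3),robot.read_t())
    if tag: snap(tag)
im=cv2.imread("pics/t3.png"); u,v=277,210
c=cv2.resize(im[v-50:v+50,u-66:u+67],(798,600),interpolation=cv2.INTER_CUBIC)
cv2.imwrite("pics/m3.png",cv2.convertScaleAbs(c,alpha=1.6,beta=10))
E
```

```text
0 [ 0.46  -0.148  0.248] 8.5167
t3 [ 0.459 -0.072  0.083] 9.3167
```

View pics/m3.png

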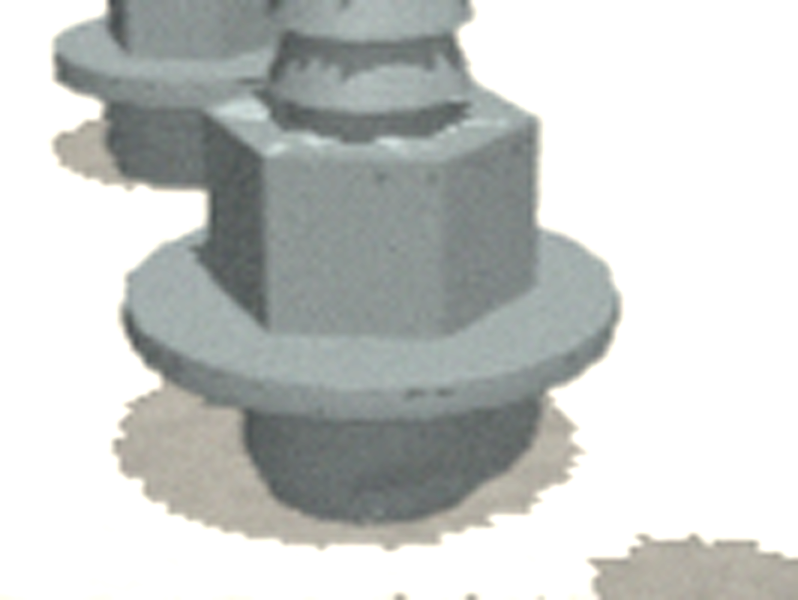

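The thread's bulge at right (540,440), together with the hex edges at x≈268 and 440 and the steps in t1/t2, puts the tail's +x at ≈67° world (mod 180). Now for the precise centres.

```bash
python3 - <<'E'
from h import *
def circ(q):  # algebraic circle fit
    A=np.c_[2*q[:,:2],np.ones(len(q))];s=np.linalg.lstsq(A,(q[:,:2]**2).sum(1),rcond=None)[0]
    return s[:2],np.sqrt(s[2]+s[:2]@s[:2])
pc,Pp={},{}
for t in ("p1","p2"):
    p,d,P=load(t);C=cloud(P,d);im=p.astype(int)
    near=np.hypot(C[...,0]-.543,C[...,1]-.19)<.05
    m=(near&(C[...,2]>.1)&(im.min(2)>140)).astype(np.uint8)
    m=cv2.morphologyEx(m,cv2.MORPH_CLOSE,np.ones((3,3)))
    c=max(cv2.findContours(m,cv2.RETR_EXTERNAL,cv2.CHAIN_APPROX_NONE)[0],key=cv2.contourArea)
    e=cv2.fitEllipse(cv2.convexHull(c));print(t,"ring ellipse",np.round(e,1).tolist() if 0 else e)
    zz=C[m>0][:,2];print(" ring z pct",np.percentile(zz,[5,25,50,75,95]).round(4)); z=np.median(zz)
    h=onplane(P,cv2.convexHull(c)[:,0],z);print(" hull circle",circ(h)); pc[t]=e[0];Pp[t]=P
    b=(im[...,2]>im[...,0]+40)&(C[...,2]>.02)&(C[...,2]<.14)
    q=C[b];l=cv2.fitLine(q[:,:2].astype(np.float32),cv2.DIST_HUBER,0,.01,.01).ravel();print(" blue line deg",np.degrees(np.arctan2(l[1],l[0])),q.mean(0), cv2.minAreaRect(q[:,:2].astype(np.float32)))
    pl=(C[...,2]>.004)&(C[...,2]<.02)&(im.max(2)<90)&(np.hypot(C[...,0]-.6,C[...,1]-.2)<.25)
    print(" plate",cv2.minAreaRect(C[pl][:,:2].astype(np.float32)),np.median(C[pl][:,2]))
print("ring cross",cross([Pp["p1"],Pp["p2"]],[pc["p1"],pc["p2"]]))
tc=[];Pt=[]
for t in ("t1","t2","t3"):
    p,d,P=load(t);C=cloud(P,d)
    near=np.hypot(C[...,0]-.44,C[...,1]+.147)<.06
    zt=C[near&(C[...,2]>.012)][:,2];hh,ee=np.histogram(zt,np.arange(.012,.09,.002));print(t,"z hist",hh.tolist())
    fl=C[near&(C[...,2]>.0225)&(C[...,2]<.0305)];fz=np.median(fl[:,2])
    print(" flange",cv2.minEnclosingCircle(fl[:,:2].astype(np.float32)),fz)
    tb=C[near&(C[...,2]>.052)&(C[...,2]<.074)];print(" tail barrel",circ(tb))
    tp=near&(C[...,2]>.0755);u=np.argwhere(tp)[:,::-1];print(" top",len(u),C[tp][:,2].max())
    if len(u)>9: e=cv2.fitEllipse(cv2.convexHull(u.astype(np.float32)));print("  top ell",e);tc.append(e[0]);Pt.append(P)
    hx=C[near&(C[...,2]>.032)&(C[...,2]<.046)];np.save(t+"hex.npy",hx)
if len(tc)>1: print("top cross",cross(Pt,tc))
E
```

```text
p1 ring ellipse ((280.6855163574219, 210.60446166992188), (69.33699035644531, 80.4747085571289), 99.26443481445312)
 ring z pct [0.1052 0.1065 0.1069 0.1074 0.1079]
 hull circle (array([0.54463855, 0.1935976 ]), np.float64(0.030761069151613946))
 blue line deg 39.3872 [0.65637407 0.21917379 0.08913097] ((0.6722959876060486, 0.22948883473873138), (0.14180190861225128, 0.09124572575092316), 17.500307083129883)
 plate ((0.6249165534973145, 0.2588787078857422), (0.3424607813358307, 0.18145209550857544), 74.0728759765625) 0.01092785471396951
p2 ring ellipse ((287.41912841796875, 213.67442321777344), (68.3311538696289, 82.5582275390625), 82.4728012084961)
 ring z pct [0.1008 0.1062 0.1068 0.1072 0.1079]
 hull circle (array([0.54324583, 0.19259556]), np.float64(0.031181379763162324))
 blue line deg -2.4328434 [0.65135271 0.2023616  0.08353141] ((0.6718343496322632, 0.228918194770813), (0.14103566110134125, 0.09127959609031677), 17.19887924194336)
 plate ((0.6421058177947998, 0.24973726272583008), (0.29925525188446045, 0.3413497805595398), 83.8511962890625) 0.010776585776798825
ring cross (a
[... 1057 characters left out ...]
4, 115.46115112304688), 109.00411987304688)
t3 z hist [124, 64, 7, 0, 1, 91, 200, 920, 338, 143, 140, 145, 155, 130, 145, 150, 151, 152, 410, 139, 41, 108, 101, 95, 60, 96, 99, 97, 91, 76, 111, 102, 97, 128, 62, 0, 0, 0]
 flange ((0.444852739572525, -0.1385849118232727), 0.032025840133428574) 0.027702393215826557
 tail barrel (array([ 0.44427815, -0.13858083]), np.float64(0.010538618981469523))
 top 310 0.08063687789183094
  top ell ((286.4273376464844, 278.04473876953125), (13.100640296936035, 32.17190933227539), 90.31922149658203)
top cross (array([ 0.43549533, -0.13601132,  0.0806777 ]), [np.float64(0.009844284372957637), np.float64(0.019391610523841404), np.float64(0.00956753681643498)])
```

```bash
python3 - <<'E'
from h import *
c=np.array([.4442,-.140])
for t in ("t1","t2","t3"):
    h=np.load(t+"hex.npy")[:,:2]-c; a=np.arange(0,180,1.)
    # flats directions: faces give sharp peak of projected-distance histogram at ~18 mm
    S=[((abs(h@[np.cos(np.radians(x+60*k)),np.sin(np.radians(x+60*k))]-.018)<.0008).sum()) for k in range(6) for x in np.arange(0,60,1.)]
    S=np.reshape(S,(6,60)).sum(0);o=np.argsort(S)[::-1][:6];print(t,o,S[o],S.mean())
p=np.array([.5435,.1938])
for t in ("p1","p2"):
    _,d,P=load(t);C=cloud(P,d);r=np.hypot(C[...,0]-p[0],C[...,1]-p[1])
    for lo in (.034,.04,.045,.05,.055,.06,.07):
        q=C[(r>lo)&(r<lo+.006)&(C[...,2]<.15)];
        if len(q):
            i=q[:,2].argmax();print(t,lo,np.percentile(q[:,2],99).round(4),"dir",np.degrees(np.arctan2(*(q[i,:2]-p)[::-1])).round())
for y in range(-180,180,60):
    a=robot.ik((.444,-.14,.13),down(y+67.5));b=robot.ik((.5435,.1938,.2),down(y+52.3));print(y,[None if q is None else np.round(q).tolist() for q in (a,b)])
E
```

```text
t1 [ 9  8 10  7 11  6] [726 724 715 709 699 677] 373.15
t2 [10  9 11  8  7 12] [700 691 686 677 677 670] 354.93333333333334
t3 [ 9  8 10 11  7 12] [940 933 931 907 901 891] 513.4333333333333
p1 0.034 0.0931 dir -33.0
p1 0.04 0.0899 dir 1.0
p1 0.045 0.0901 dir 36.0
p1 0.05 0.0931 dir 22.0
p1 0.055 0.0934 dir 15.0
p1 0.06 0.0989 dir 14.0
p1 0.07 0.1005 dir 17.0
p2 0.034 0.0983 dir -77.0
p2 0.04 0.0896 dir 25.0
p2 0.045 0.0897 dir 17.0
p2 0.05 0.0927 dir 17.0
p2 0.055 0.093 dir 20.0
p2 0.06 0.0989 dir 12.0
p2 0.07 0.1004 dir 16.0
-180 [[7.0, 6.0, -33.0, 0.0, -51.0, 61.0], [39.0, 12.0, -14.0, 0.0, -63.0, 13.0]]
-120 [[7.0, 6.0, -33.0, 0.0, -51.0, 121.0], [39.0, 12.0, -14.0, 0.0, -63.0, 73.0]]
-60 [None, [39.0, 12.0, -14.0, 0.0, -63.0, 133.0]]
0 [[7.0, 6.0, -33.0, 0.0, -51.0, -119.0], [39.0, 12.0, -14.0, 0.0, -63.0, -167.0]]
60 [[7.0, 6.0, -33.0, 0.0, -51.0, -59.0], [39.0, 12.0, -14.0, 0.0, -63.0, -107.0]]
120 [[7.0, 6.0, -33.0, 0.0, -51.0, 1.0], [39.0, 12.0, -14.0, 0.0, -63.0, -47.0]]
```

```bash
python3 - <<'E'
from h import *
p=robot.read_position(); robot.servo_line(p+[0.0,.02,.09],speed=.25)
R=down(69-120)
robot.goto((.4442,-.140,.15),R); print(robot.read_t(),np.round(robot.read_qpos(),1),robot.read_force().round(2))
robot.servo_line((.4442,-.140,.0305),speed=.12); print(robot.read_t(),robot.read_position().round(4),robot.read_force().round(2))
robot.move_gripper(0.0); print("grip",robot.read_grip_width()*88,robot.read_finger_force(),robot.read_force().round(2),robot.read_ft_torque().round(3))
robot.servo_line((.4442,-.140,.20),speed=.2); robot.dwell(.1)
print(robot.read_t(),robot.read_grip_width()*88,robot.read_force().round(2),robot.read_ft_torque().round(3))
snap("g1"); cv2.imwrite("pics/g1c.png",cv2.imread("pics/g1.png"))
E
```

```text
10.75 [  6.7   4.5 -31.2  -0.  -54.3 122.2] [-0.26  0.02 -0.64]
11.9 [ 0.4447 -0.1398  0.0308] [-0.44 -0.27 -0.27]
grip 35.90401056128391 29.88101113536686 [-1.03 -0.24  0.22] [ 0.084  0.182 -0.039]
13.875 35.337657567837944 [-0.76  0.95 -2.43] [-0.104 -0.056 -0.037]
```

View pics/g1c.png

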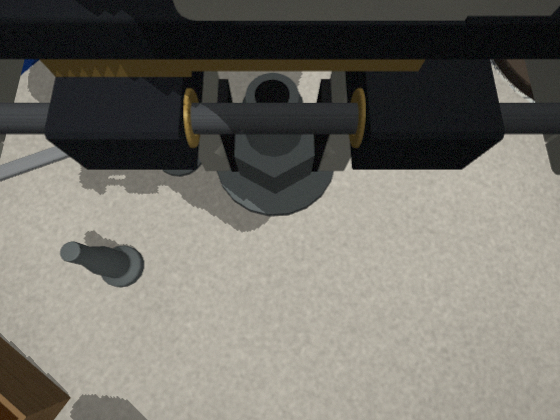

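```bash
python3 - <<'E'
from h import *
_,d,P=load("g1");C=cloud(P,d)
robot_T=P[0]@np.linalg.inv(np.array(robot.camera_info("wrist")["T_tool_cam"]))
L=(C.reshape(-1,3)-robot_T[:3,3])@robot_T[:3,:3]
f=L[(L[:,2]>-.001)&(L[:,2]<.007)&(abs(L[:,1])<.033)&(L[:,0]>0)&(L[:,0]<.05)]
e=f[np.hypot(f[:,0],f[:,1])>.029];A=np.c_[2*e[:,:2],np.ones(len(e))]
print("flange edge max x",np.percentile(f[:,0],99),np.median(f[:,2]),cv2.minEnclosingCircle(f[:,:2].astype(np.float32)))
R=down(52.3-120)
robot.goto((.5435,.1938,.2),R); robot.servo_line((.5435,.1938,.140),speed=.15); robot.dwell(.3)
F0=np.mean([robot.read_force() for _ in range(5)],0);M0=robot.read_ft_torque();print(robot.read_t(),robot.read_position().round(4),F0.round(2),M0.round(3),np.round(robot.read_qpos(),1))
z=.128; robot.servo_line((.5435,.1938,z),speed=.08)
while z>.1175:
    z-=.001; robot.servo_line((.5435,.1938,z),speed=.02)
    F=robot.read_force()-F0; print(round(robot.read_t(),2),round(z,4),robot.read_position().round(4),F.round(2),(robot.read_ft_torque()-M0).round(3))
    if F[2]>5 or np.hypot(F[0],F[1])>6: break
np.savez("base.npz",F0=F0,M0=M0)
E
```

```text
flange edge max x 0.03116361122257296 0.0022976477368642557 ((0.009289907291531563, 0.0012250244617462158), 0.029960019513964653)
16.1833 [0.5439 0.194  0.1409] [ 0.61 -0.06 -2.23] [-0.043 -0.043 -0.014] [ 39.   15.4 -18.6   0.  -55.8  73.3]
16.73 0.127 [0.5436 0.1939 0.1272] [-0.72 -0.62  0.95] [-0.061 -0.009 -0.026]
16.98 0.126 [0.5435 0.1938 0.126 ] [-0.17 -0.71  0.01] [-0.061  0.033 -0.041]
17.23 0.125 [0.5434 0.1938 0.1249] [-0.56  0.33  0.02] [ 0.018  0.001 -0.019]
17.48 0.124 [0.5434 0.1938 0.1239] [-0.47 -0.34  0.09] [-0.043  0.038 -0.023]
17.73 0.123 [0.5435 0.1938 0.1229] [-0.49  0.32 -0.07] [-0.015  0.037  0.005]
17.98 0.122 [0.5435 0.1938 0.1219] [-0.85  0.39  0.41] [-0.032 -0.041 -0.04 ]
18.23 0.121 [0.5435 0.1938 0.1209] [-0.49  0.62  0.57] [-0.057  0.025  0.023]
18.48 0.12 [0.5434 0.1937 0.1199] [-1.04  1.68  0.98] [0.02  0.012 0.008]
18.73 0.119 [0.5435 0.1937 0.1189] [-0.96  0.61  0.25] [-0.03  -0.011 -0.018]
18.98 0.118 [0.5437 0.1939 0.1181] [-1.09  0.41  2.93] [-0.018 -0.036  0.036]
19.23 0.117 [0.5438 0.194  0.118 ] [-3.95  0.75  8.34] [-0.064  0.967 -0.031]
```

```bash
cat > turn.py <<'E'
from h import *
import json,sys,os
XY=np.array([.5437,.1939]); b=np.load("base.npz")
def rd(n=4):
    F=[];M=[]
    for _ in range(n): robot.dwell(.015);F.append(robot.read_force());M.append(robot.read_ft_torque())
    return np.mean(F,0)-b["F0"],np.mean(M,0)-b["M0"]
def run(th,z,steps,dth,pitch,target=1.0,k=4e-5,mzmax=9):
    """turn clockwise; th = deg turned so far, z = commanded TCP height; feed by the pitch, mended by the axial force"""
    log=json.load(open("log.json")) if os.path.exists("log.json") else []
    for i in range(steps):
        th+=dth; z-=pitch*dth
        robot.goto((*XY,z),down(52.3-120-th)); F,M=rd()
        y=np.array(robot.read_tcp_rot())[:,1]; p=robot.read_position()
        log.append([th,z,float(p[2])]+F.tolist()+M.tolist())
        print(f"{robot.read_t():.2f} th{th:.0f} yaw{np.degrees(np.arctan2(y[1],y[0])):.1f} zc{z*1e3:.2f} z{p[2]*1e3:.2f} F{F.round(1)} Mz{M[2]:.3f}")
        if abs(F[2])>10 or np.hypot(F[0],F[1])>12 or abs(M[2])>mzmax: print("STOP");break
        z-=k*(target-F[2])
    json.dump(log,open("log.json","w")); json.dump([th,z],open("state.json","w"))
E
python3 - <<'E'
from turn import *
p=robot.read_position();print(robot.read_t())
robot.goto((*XY,.1180),down(52.3-120)); F,M=rd();print(robot.read_t(),robot.read_position().round(4),F.round(2),M.round(3))
run(0,.1180,6,5,16e-3/360)
E
```

```text
19.2333
19.55 [0.5438 0.194  0.118 ] [-0.76  0.95  3.16] [ 0.111  0.286 -0.002]
19.87 th5 yaw-72.5 zc117.78 z117.88 F[-0.2  0.5  3.1] Mz0.002
20.18 th10 yaw-77.5 zc117.64 z117.66 F[-0.7 -0.   2.7] Mz0.018
20.50 th15 yaw-82.5 zc117.49 z117.40 F[-0.9  0.1  2.4] Mz0.008
20.82 th20 yaw-87.5 zc117.32 z117.16 F[-0.9  0.6  2. ] Mz-0.003
21.13 th25 yaw-92.5 zc117.14 z116.96 F[-1.1  0.   0.6] Mz-0.001
21.45 th30 yaw-97.5 zc116.90 z116.80 F[-0.7  0.1  0.4] Mz-0.001
```

```bash
python3 - <<'E'
from turn import *
th,z=json.load(open("state.json")); run(th,z,12,5,16e-3/360,target=0.5,k=8e-5,mzmax=.5)
E
```

```text
21.77 th35 yaw-102.5 zc116.65 z116.60 F[-0.5 -0.3  0.5] Mz0.009
22.08 th40 yaw-107.5 zc116.43 z116.41 F[-0.2 -0.   0.1] Mz-0.006
22.40 th45 yaw-112.5 zc116.17 z116.15 F[-0.8 -0.1 -0.2] Mz0.053
22.72 th50 yaw-117.5 zc115.90 z115.90 F[-1.5 -0.9  0.9] Mz0.017
23.03 th55 yaw-122.5 zc115.71 z115.66 F[-1.3 -0.6  1. ] Mz0.018
23.35 th60 yaw-127.5 zc115.52 z115.45 F[-1.5 -1.1  0.4] Mz0.001
23.67 th65 yaw-132.5 zc115.29 z115.24 F[-1.8 -0.9  0.5] Mz-0.005
23.98 th70 yaw-137.5 zc115.07 z114.96 F[-2.3 -1.1  0.5] Mz0.004
24.30 th75 yaw-142.5 zc114.84 z114.88 F[-3.7 -1.1  2.1] Mz-0.064
24.62 th80 yaw-147.5 zc114.75 z114.82 F[-4.4 -1.4  3.7] Mz-0.108
24.93 th85 yaw-152.5 zc114.78 z114.79 F[-5.1 -1.5  4.2] Mz-0.110
25.25 th90 yaw-157.6 zc114.86 z114.75 F[-6.  -1.   4.2] Mz-0.120
```

```bash
python3 - <<'E'
s=open("turn.py").read()
s=s.replace("        z-=k*(target-F[2])\n","        z-=k*(target-F[2]); XY[:]=XY+6e-5*F[:2]\n").replace("json.dump([th,z],","json.dump([th,z,*XY],")
open("turn.py","w").write(s)
from turn import *
th,z=json.load(open("state.json")); run(th,z-.0001+.0004,9,4,0,target=0.5,k=8e-5,mzmax=.5);print(XY)
E
```

```text
25.57 th94 yaw-161.6 zc115.45 z114.83 F[-5.4  1.8 -0. ] Mz-0.012
25.88 th98 yaw-165.6 zc115.41 z114.69 F[-4.8  2.3 -1.5] Mz-0.046
26.20 th102 yaw-169.5 zc115.24 z114.54 F[-4.5  3.9 -3.3] Mz-0.041
26.52 th106 yaw-173.5 zc114.94 z114.37 F[-3.5  4.8 -4.8] Mz-0.043
26.83 th110 yaw-177.5 zc114.52 z114.22 F[-2.7  5.4 -6.4] Mz-0.034
27.15 th114 yaw178.5 zc113.96 z114.00 F[-1.5  3.9 -4.2] Mz-0.032
27.47 th118 yaw174.5 zc113.58 z113.79 F[-0.7  3.5 -3.4] Mz-0.057
27.78 th122 yaw170.5 zc113.27 z113.62 F[-0.1  2.4 -0.9] Mz-0.065
28.10 th126 yaw166.5 zc113.15 z113.37 F[ 0.1  1.1 -0.4] Mz-0.085
[0.54230989 0.19564607]
```

```bash
python3 - <<'E'
from turn import *
F,M=rd(12);p=robot.read_position();print("held",robot.read_t(),p.round(5),F.round(2),M.round(3))
robot.move_gripper(.55);robot.dwell(.2)
raw=[(robot.dwell(.015),robot.read_force(),robot.read_ft_torque()) for _ in range(12)]
F1=np.mean([r[1] for r in raw],0);M1=np.mean([r[2] for r in raw],0);print("open",robot.read_t(),robot.read_position().round(5),(F1-b["F0"]).round(2),(M1-b["M0"]).round(3),np.std([r[2][2] for r in raw]).round(3))
p=robot.read_position()
np.savez("base.npz",F0=F1,M0=M1)
robot.move_gripper(0);b=dict(F0=F1,M0=M1);import turn;turn.b=b
F,M=rd(12);print("regrip",robot.read_t(),robot.read_position().round(5),robot.read_grip_width()*88,F.round(2),M.round(3))
json.dump([126,json.load(open("state.json"))[1],*p[:2].tolist()],open("state.json","w"))
E
```

```text
held 28.3 [0.54255 0.1954  0.11337] [0.6  0.06 0.17] [ 0.235 -0.086 -0.054]
open 29.2 [0.5423  0.19559 0.11316] [-0.65 -0.24  2.26] [ 0.117 -0.012  0.015] 0.036
regrip 29.775 [0.54273 0.19551 0.11331] 35.84353330563255 [ 3.29 -1.65 -0.51] [-0.728 -1.299 -0.058]
```

```bash
python3 - <<'E'
import turn
from turn import *
st=json.load(open("state.json"));turn.XY[:]=st[2:4]
F,M=rd(8);turn.XY[:]=turn.XY+8e-5*F[:2]
o=turn.rd;turn.rd=lambda:o(8)
run(126,.11331,5,2,16e-3/360,target=-.5,k=5e-5,mzmax=.6);print(turn.XY)
E
```

```text
30.29 th128 yaw164.3 zc113.22 z113.23 F[ 2.3 -3.5  1.3] Mz-0.017
30.68 th130 yaw162.3 zc113.22 z113.16 F[-0.4 -2.9  2.6] Mz-0.005
31.06 th132 yaw160.3 zc113.29 z113.09 F[-1.1 -2.6  1.2] Mz-0.018
31.44 th134 yaw158.3 zc113.29 z113.00 F[-0.6 -1.9 -1.2] Mz-0.026
31.82 th136 yaw156.3 zc113.16 z112.95 F[-0.5 -1.4 -3. ] Mz-0.032
[0.54259872 0.19469709]
```

```bash
cat > fl.py <<'E'
from h import *
def flange(tag):
    _,d,P=load(tag);C=cloud(P,d).reshape(-1,3)
    T=P[0]@np.linalg.inv(np.array(robot.camera_info("wrist")["T_tool_cam"]))
    L=(C-T[:3,3])@T[:3,:3]
    r=np.hypot(L[:,0],L[:,1]);f=L[(r>.0225)&(r<.0295)&(L[:,0]>.012)&(L[:,2]>-.001)&(L[:,2]<.008)]
    A=np.c_[f[:,:2],np.ones(len(f))]
    for _ in range(3):
        s=np.linalg.lstsq(A,f[:,2],rcond=None)[0];k=abs(A@s-f[:,2])<.0012;f=f[k];A=A[k]
    print(tag,len(f),"z at x=20: %.2f mm"%(1e3*(s@[.02,0,1])),"tilt",s[:2].round(3),"median",np.median(f[:,2])*1e3,"tcp",(T[:3,3]*1e3).round(2))
    return s
E
python3 - <<'E'
from fl import *
flange("g1")
snap("g2");flange("g2");print(robot.read_t(),robot.read_force(),robot.read_ft_torque())
p=np.array([.5435,.1938])
for t,az in (("p1",-20),("p2",-100)):
    im,d,P=load(t);C=cloud(P,d);c=p+.001*np.array([np.cos(np.radians(az)),np.sin(np.radians(az))])
    r=np.hypot(C[...,0]-c[0],C[...,1]-c[1])
    for lo in (.023,.024,.026,.028,.0295,.031,.032):
        q=C[(r>lo)&(r<lo+.001)][:,2];print(t,lo,np.histogram(q,np.arange(.095,.11,.001))[0])
E
```

```text
g1 1442 z at x=20: 2.33 mm tilt [-0.002  0.026] median 2.3097408362359113 tcp [ 445.8  -141.97  198.92]
g2 1432 z at x=20: 2.18 mm tilt [0.    0.006] median 2.1613226794344422 tcp [542.5  194.8  112.94]
31.975 [-0.14007594 -1.39658636 -4.57139214] [-0.36323935  0.23230773  0.02238285]
p1 0.023 [18 29 40 58 30 11  2  0  0  0  0  0  0  0]
p1 0.024 [ 1  0  9 39 46 58 27 13 13 27 16 49 34  2]
p1 0.026 [  0   0   0   0   0   1   1   0   0   0  10 109 100  10]
p1 0.028 [  0   0   0   0   0   0   0   0   0   0  13 118 113   6]
p1 0.0295 [  0   0   0   1  10  32  38  32  31  29  44 117 109   6]
p1 0.031 [ 0  0  1  0 21 74 66  9  0  0  0  1  0  0]
p1 0.032 [25 28 25 27 39 89 74  7  1  0  0  0  0  0]
p2 0.023 [25 36 42 31 38 12  1  1  0  1  1  1  1  1]
p2 0.024 [ 2 13 20 41 42 35 22 22 19 20 30 68 21  6]
p2 0.026 [  0   0   0   1   0   1   2   2   1   0  15 121  87  13]
p2 0.028 [  0   0   0   0   0   0   0   0   0   0  20 135  82  13]
p2 0.0295 [  0   0   1   1  12  43  30  27  17  32  34 111  81   5]
p2 0.031 [ 0  1  0  1 14 81 58  6  0  0  3  6  0  0]
p2 0.032 [26 20 21 28 29 79 54  7  0  0  0  0  0  0]
```

```bash
python3 - <<'E'
import turn
from turn import *
st=json.load(open("state.json"));turn.XY[:]=st[2:4]
o=turn.rd;turn.rd=lambda:o(8)
run(136,st[1],4,2,16e-3/360,target=-1,k=8e-5,mzmax=.6);print(turn.XY)
F,M=o(20);print(F.round(2),M.round(3))
E
python3 - <<'E'
from fl import *
snap("g3");flange("g3")
E
```

```text
32.36 th138 yaw154.3 zc112.95 z112.86 F[-0.2 -1.3 -3.8] Mz-0.011
32.74 th140 yaw152.3 zc112.64 z112.77 F[-0.4 -0.7 -2.7] Mz-0.011
33.12 th142 yaw150.3 zc112.41 z112.67 F[-0.7 -0.9 -0.7] Mz-0.040
33.51 th144 yaw148.3 zc112.35 z112.56 F[ 0.3 -0.5  0.3] Mz-0.029
[0.54254288 0.19449793]
[-0.04 -0.5   1.15] [-0.155  0.11  -0.013]
g3 1427 z at x=20: 2.17 mm tilt [-0.003  0.004] median 2.156856756887396 tcp [542.74 194.66 112.55]
```

```bash
python3 - <<'E'
import turn
from turn import *
st=json.load(open("state.json"));XY[:]=st[2:4];z0=st[1]
for t in (144,141,138,135,138,141,144):
    robot.goto((*XY,z0+(144-t)*16e-3/360),down(52.3-120-t))
    e0=robot.read_effort()[5];F,M=rd(10);p=robot.read_position();print(round(robot.read_t(),2),t,p.round(5),F.round(2),M.round(3),round(e0,3),round(robot.read_effort()[5],3))
E
```

```text
34.41 144 [0.54274 0.19464 0.11255] [1.16 0.32 1.27] [ 0.114 -0.248  0.023] -0.01 -0.011
34.83 141 [0.54277 0.19474 0.11269] [1.59 1.67 1.45] [ 0.607 -0.421  0.105] 0.202 -0.083
35.24 138 [0.54277 0.19477 0.11283] [1.93 3.1  0.92] [ 1.105 -0.627  0.035] 0.248 -0.031
35.66 135 [0.54265 0.19463 0.11297] [1.66 3.31 1.49] [ 1.262 -0.563  0.026] 0.243 -0.033
36.08 138 [0.54245 0.1943  0.11277] [1.14 1.72 3.49] [ 0.678 -0.239 -0.155] -0.119 0.168
36.49 141 [0.54246 0.1943  0.11264] [0.55 0.54 4.29] [ 0.282 -0.118 -0.143] -0.139 0.141
36.91 144 [0.54254 0.19435 0.11252] [ 0.48 -0.13  4.87] [ 0.014 -0.078 -0.128] -0.158 0.12
```

```bash
python3 - <<'E'
import turn
from turn import *
st=json.load(open("state.json"));XY[:]=st[2:4];z=st[1]
for i in range(11):
    F,M=rd(5);p=robot.read_position();print(round(robot.read_t(),2),round(z*1e3,2),(p*1e3).round(3),F.round(2))
    if F[2]>13.5: break
    z-=.0002 if F[2]<10 else .0001
    robot.servo_line((*XY,z),speed=.002)
robot.servo_line((*XY,p[2]+.0005),speed=.01);F,M=rd(8);print(robot.read_t(),robot.read_position().round(5),F.round(2),M.round(3))
E
```

```text
36.99 112.45 [542.506 194.358 112.493] [ 0.74 -0.03  4.92]
37.33 112.25 [542.525 194.369 112.471] [-0.02 -0.36  6.67]
37.66 112.05 [542.563 194.373 112.399] [-0.75 -0.6   7.16]
37.99 111.85 [542.519 194.365 112.219] [-0.88 -0.36  7.78]
38.33 111.65 [542.524 194.359 112.068] [-0.76 -0.48  8.16]
38.66 111.45 [542.535 194.352 111.927] [-1.09 -0.76  8.26]
38.99 111.25 [542.515 194.376 111.776] [-1.06 -0.48  8.77]
39.33 111.05 [542.537 194.401 111.629] [-1.11 -0.62  9.57]
39.66 110.85 [542.507 194.357 111.485] [-1.23 -0.79 10.14]
39.99 110.75 [542.517 194.357 111.388] [-1.21 -0.66  9.94]
40.33 110.55 [542.537 194.353 111.275] [-1.77 -0.76 10.79]
40.9917 [0.54254 0.19438 0.11219] [-0.54 -0.63  7.66] [-0.146  0.409 -0.036]
```

```bash
python3 - <<'E'
import turn
from turn import *
st=json.load(open("state.json"));turn.XY[:]=st[2:4]
robot.servo_line((*XY,.11265),speed=.01);F,M=rd(6);print(robot.read_position().round(5),F.round(2))
run(144,.11262,4,2.75,16e-3/360,target=1,k=8e-5,mzmax=.6)
z=json.load(open("state.json"))[1]
for i in range(9):
    F,M=rd(5);p=robot.read_position();print(round(robot.read_t(),2),round(z*1e3,2),(p*1e3).round(3),F.round(2))
    if F[2]>10.5: break
    z-=.0003; robot.servo_line((*XY,z),speed=.003)
E
```

```text
[0.54252 0.19438 0.11253] [ 1.7  -0.7   3.07]
41.66 th147 yaw145.6 zc112.50 z112.43 F[ 2.1 -0.7  2.4] Mz-0.123
41.98 th150 yaw142.9 zc112.49 z112.33 F[2.1 0.8 0.3] Mz-0.113
42.29 th152 yaw140.1 zc112.31 z112.20 F[0.7 0.9 0.6] Mz-0.077
42.61 th155 yaw137.4 zc112.16 z112.06 F[0.9 0.4 0.4] Mz-0.092
42.69 112.11 [542.747 194.538 112.087] [1.11 0.57 0.49]
43.04 111.81 [542.746 194.52  112.029] [-2.1   0.31  5.16]
43.38 111.51 [542.772 194.519 111.991] [-2.74  0.26  7.92]
43.71 111.21 [542.773 194.567 111.855] [-3.38  0.79  8.76]
44.04 110.91 [542.785 194.558 111.633] [-3.73  0.48  9.4 ]
44.38 110.61 [542.766 194.542 111.417] [-3.75  0.33 10.2 ]
44.71 110.31 [542.797 194.589 111.21 ] [-4.5   0.24 10.59]
```

```bash
python3 - <<'E'
from turn import *
x=robot.read_position()
robot.servo_line((.54265,.1945,.11215),speed=.01);robot.dwell(.1);F,M=rd(6);print(robot.read_position().round(5),F.round(2),M.round(3))
robot.move_gripper(.6);robot.dwell(.2);p=robot.read_position();print(p.round(4),robot.read_grip_width())
robot.servo_line((p[0],p[1],.24),speed=.15);print(robot.read_t())
t=(.5435,.1938,.12);robot.goto(*lookpose(t,62,-60,.27));snap("end");print(robot.read_t())
_,d,P=load("end");C=cloud(P,d);r=np.hypot(C[...,0]-.5435,C[...,1]-.1938)
f=C[(r>.022)&(r<.034)&(C[...,2]>.105)&(C[...,2]<.114)];A=np.c_[f[:,:2]-[.5435,.1938],np.ones(len(f))]
print("flange",cv2.minEnclosingCircle(f[:,:2].astype(np.float32)),np.linalg.lstsq(A,f[:,2],rcond=None)[0])
E
```

```text
[0.54272 0.19451 0.11206] [0.98 0.63 1.22] [ 0.337 -0.239  0.057]
[0.5426 0.1945 0.1121] 0.6017079730741373
47.0
48.5167
flange ((0.5447967052459717, 0.19365325570106506), 0.03149643912911415) [-0.0025844   0.00716934  0.10982143]
```

View pics/end.png

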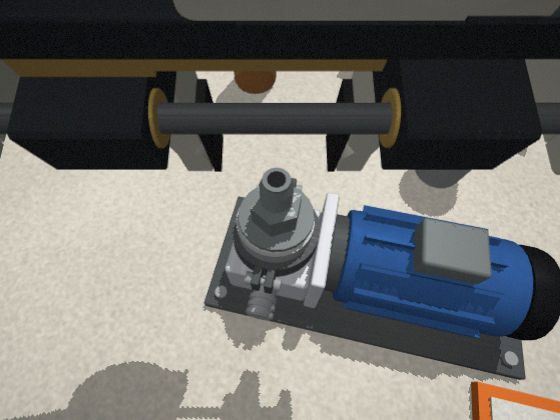

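The tail sits upright in the port at (276,225), its flange level and at the height expected for the seal compressed by about 2 mm, and the gripper is clear of it.

```bash
python3 -c "
from rig import robot
print(robot.job_done())"
```

```text
the job is handed in; nothing more can be done
None
```

I screwed the hose tail into the pump inlet, let go and handed the job in at about 48.5 s: it stands upright and level, and by a push-down check at the wrist the thread holds it on the seal with about 8.3 N, close to an eighth of a turn past the bite; the hand-in gave no verdict.

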